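# Click the carousel hub onto its sprung spindle

## Task

The maple hub of the toy carousel is off: pick up this sleeve and slide it down over the steel spindle at the centre of the turntable, pressing until it clicks past the sprung balls and sits fully home on the flange, but never push the sprung spindle right down to its stop. Then, still holding the hub, tug it gently upward until the spindle visibly rises a few millimetres with it and keep it there a moment, to prove that it has caught. Let it settle, release it and leave it home, with the other things left where they are.

Things in the scene. Friction and masses are not known exactly. Their poses are not given: they have to be found in the camera images.
- hub: The loose centre hub: a plain maple sleeve, 40 mm outside diameter, 40 mm tall, standing upright on the shelf, 60 to 130 g. Origin: centre of its underside; z up along the bore. Bore 20.4 mm wide in the lowest 4.5 mm and the top 11 mm; between them a 30 mm wide inner groove, where the spindle's balls catch. Stands a firm grip (20 to 40 N).
- seat (a point): Centre of the top face of the spindle's flange (36 mm across), on the axis: the hub's origin must end here. Moves up and down with the spindle; at rest 72 mm above the shelf. z points up.
- tip (a point): Tip of the upright steel spindle, 52 mm above the seat. It is 8 mm wide here and widens over 16 mm to its full 18 mm diameter.
- detent (a point): Point on the spindle's axis 9 mm above the seat, level with two sprung steel balls, 14 mm diameter, that stick out 3 mm on opposite sides (direction varies). The hub's lower rim meets them when its underside is 14 mm above the seat; a push of roughly 8 to 14 N, varying, rides it over them, then they snap into its groove and it jumps to the seat. About the same pull takes it off.
- spindle (a joint): Height of the sprung spindle in m: 0 at rest, negative pushed down, positive pulled up. Its spring gives about 1.7 mm per newton, so it sinks 13 to 23 mm under the push before the balls give way, and jumps back up at the click. Hard stops at -0.028 and +0.007. The hub's weight lowers it 1 to 2 mm.
- carousel: Round wooden foot of the carousel turntable, fixed on the shelf; origin at the centre of its underside. On it turns a disc 200 mm across, its top 35 mm above the shelf, carrying four wooden figures, 24 mm tall and 16 mm wide, 86 mm from the axis; the spindle stands at its centre.
- bus: Bystander, loose: red tin toy bus, 105 x 46 x 52 mm, standing on its wheels. Origin: centre of its underside.
- cat: Bystander, loose: white ceramic lucky cat, 122 mm tall, 80 mm wide at the foot. Origin: centre of its underside.
- mallet: Bystander, loose: wooden xylophone mallet lying flat, 210 mm long along its own y axis, head 27 mm thick. Origin: centre of its underside.
- jar: Bystander, loose: glass jar with a metal cap, 64 mm across, 85 mm tall. Origin: centre of its underside.
- toy_ring: Bystander, loose: flat stacking ring of the same maple, 72 mm across, bore 44 mm, 16 mm high: not the hub. Origin: centre of its underside.
- top: Bystander, loose: small wooden spinning top, 56 mm across, 42 mm tall. Origin: centre of its underside.
There are look-alikes about, which are no part of the job. Of the things shaped like the carousel, the wooden one is meant.

How it is judged (in metres and radians):
On the way, in this order (a step that is already met when the one before it is completed fails the run):
1. the hub has clicked past the balls and is home on the flange (z of hub in the frame of seat between -0.003 and 0.004 m and horizontal distance between hub and seat below 0.004 m and angle between the z axis of hub and the z axis of seat, either way round below 0.1 rad), for 0.2 s.
2. a tug on the hub lifts the spindle by 2 mm or more, the hub staying home (all of step 1 and value of joint spindle above 0.002 m), for 0.3 s.
At the end, for the whole second after the job is handed in: The hub is home on the flange: its underside within 4 mm of the seat and 4 mm of its axis, its bore in line with it within 0.1 rad; the spindle is at its rest height (-5 to +1 mm) and the hub is at rest and released (all of step 1 and value of joint spindle between -0.005 and 0.001 m and linear speed of hub below 0.02 m/s); the robot touches nothing.
It fails at once if the spindle is pushed down to its stop (within 1 mm) (value of joint spindle below -0.027 m).
It fails at once if another thing on the shelf is shifted by more than 30 mm (distance of any of bus, cat, mallet, jar, toy_ring, top from where it was at the start of the episode above 0.03 m).
It also fails if it takes over 64 s, if anything falls off the work surface, if the arm or the gripper's body presses on something with over 40 N, if the wrist force passes 120 N, or if a joint passes its speed limit or range.

## Robot

A 6-joint arm with a two-finger parallel gripper is mounted at the origin on the work surface. World frame = base frame: x ahead of the robot, y to its left, z up, the work surface at z = 0. Lengths are in mm, angles in rad, forces in N, time in s.
With the tool pointing down it reaches from about 275 to 975 mm from the base axis. Payload 8.4 kg.
Tool frame: the origin (TCP) lies at the very end of the fingers, on their centre line; the grasp point (between the pads) lies hold_point_z behind it (hold_point_z is the distance from the TCP to the grasp point, in mm); z points along the fingers, y is the line along which they close (so a half turn about z gives the same grasp; the last joint's range is limited). The gripper opens to 92 mm and grips with 3 to 60 N. Pads are 20 mm wide; open, the fingers measure 128 mm over their backs; the gripper's body (75 mm by 189 mm) begins 69 mm behind the grasp point.
Start: joints at [1.252, 0.353, 1.633, -0, 1.155, -0.002], TCP at [194.703, 593.901, 214.583] pointing down, gripper open.
Joint ranges: [-2.63, 2.63], [-0.92, 2.1], [0.06, 2.66], [-1.3, 4.44], [0, 2.69], [-3.02, 3.02]. Speed limits (rad/s): [2.22, 2.22, 2.79, 3.14, 3.14, 3.14].

## Interface

Orientations are given as a unit quaternion [w, x, y, z].
In Python, from plant import get_obs, get_image, camera_model, finish_job, hold_point_z gives the robot as it stands. The module is installed in compiled form; this text tells all that it offers.
- The arm moves only by the shell command python3 -m jog 'ROWS'. ROWS is a JSON object of lists of equal length, an entry for each row: "xyz": the shift along the tool's x, y, z in cm, a list of three; "rotation": the turn, a rotation vector about the tool's x, y, z in degrees, a list of three; "hand": the opening in per cent of the stroke, from 0 (shut) to 100 (fully open). In form: {"xyz": [[x, y, z], ...], "rotation": [[wx, wy, wz], ...], "hand": [hand, ...]}. A call has exactly 10 rows; each row is the pose to reach, as a shift and turn from the pose commanded when the call began, along the tool's axes at that moment; what a row does not reach only later rows make up. A row lasts 1/12 s, in which the tool goes at most 41.7 mm and 7.16 degrees, less where a joint would pass 70% of its speed; a pose out of reach is approached as far as the arm can. A call with a gripper value outside its range is refused whole. The fingers move at their own pace and stop on an object; the grip force is fixed at half the most. Time passes only in rows, so rows that repeat a pose let the fingers close, or fill a call up. It gives the time, the measured TCP pose, the force, the opening and the grip force at its end, in the units of the state.
- get_obs(): the state, without advancing time (a new reading comes with each control period).
- get_image(name): name is "side" or "top"; returns the picture (420x560x3 uint8, blue, green, red); there is no depth.
- camera_model(name): a dict with "intrinsics" (3x3 intrinsics, pixels), "R" (3x3) and "t" (3): a world point X has camera coordinates R X + t. Camera axes: x right, y down, z forward; pixel columns grow to the right and rows downward; lengths in mm; the calibration is good to about 2 mm. A picture is of the moment at which its call begins. camera_model takes no time and is no camera call.
- finish_job(): hands the job in; it is judged then, once.
The state is a dict: "clock": time; "joint_pos": joint angles; "joint_velocities": joint speeds; "effort": joint torques, N m; "ee_pos": TCP position; "eef_rot": TCP orientation; "force": force on the tool from outside, world axes, zero at the start; "wrist_torque": the same for the moment, N m; "width": finger opening in mm; "finger_force": force on a finger pad.
Only numpy, scipy, OpenCV 4.12 (cv2) and the standard library are available. Lean on these libraries where they do the work, as an engineer would, in place of code of your own. Each camera call takes 0.05 s, during which the arm holds its last target. There are 200 camera calls.

## Working session

There is one attempt and no reset: what is moved stays moved. The work goes in short steps, Python scripts to look and compute and a shell command to move; the robot and the scene stay as the last step left them, time stands still between calls to the robot, and variables do not carry over. Pictures are saved under pics/ and viewed, at most 10 in all, crops included, and the job is handed in when it is done.

```bash
mkdir -p pics; python3 - <<'E'
from plant import *
import cv2
for n in("top","side"):
    cv2.imwrite(f"pics/{n}0.png",get_image(n)); c=camera_model(n); print(n,c)
o=get_obs();print(o, hold_point_z)
E
```

```text
top {'intrinsics': array([[399.64401818,   0.        , 278.8515524 ],
       [  0.        , 399.64401818, 204.76668594],
       [  0.        ,   0.        ,   1.        ]]), 'R': array([[-0.02504896, -0.99923934,  0.02988795],
       [-0.99667409,  0.0226432 , -0.07828177],
       [ 0.07754546, -0.03174943, -0.99648315]]), 't': array([ -28.25188774,  477.62746503, 1153.91255207])}
side {'intrinsics': array([[538.64063446,   0.        , 284.164166  ],
       [  0.        , 538.64063446, 211.08123047],
       [  0.        ,   0.        ,   1.        ]]), 'R': array([[ 9.97150749e-01, -7.54302202e-02,  8.16180738e-04],
       [-5.23809494e-02, -7.00155424e-01, -7.12066442e-01],
       [ 5.42827819e-02,  7.09994834e-01, -7.02111612e-01]]), 't': array([-486.38454262,   76.01421298, 1474.43890985])}
{'clock': 0.1, 'joint_pos': array([ 1.25158861e+00,  3.53610528e-01,  1.63402165e+00,  3.19923124e-05,
        1.15520816e+00, -2.44490508e-03]), 'joint_velocities': array([ 5.98393475e-04, -5.12219894e-04, -1.31013582e-03, -9.54854678e-05,
       -2.01500952e-03,  8.30164129e-04]), 'effort': array([-1.65275884e-03, -5.94908237e+01, -3.34928870e+01,  6.98624854e-02,
        1.83481222e-02, -1.80643008e-05]), 'ee_pos': array([194.56416845, 593.49141741, 213.93531857]), 'eef_rot': array([-1.14339507e-04,  1.57726433e-01,  9.87482649e-01, -6.13445805e-04]), 'force': array([ 0.54944079,  0.52475456, -0.27125408]), 'wrist_torque': array([-0.00136095, -0.04762817, -0.00585611]), 'finger_force': 0.0, 'width': 91.56823690372299} 18.700000000000003
```

View pics/top0.png

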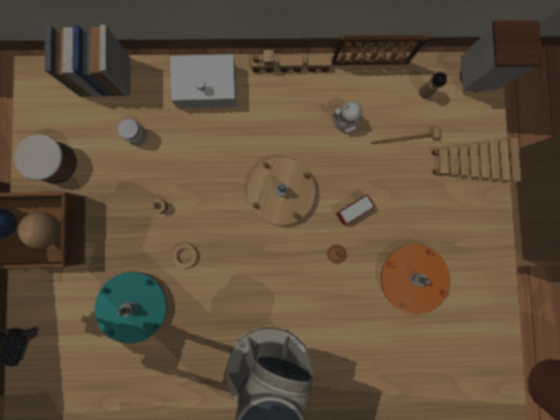

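View pics/side0.png

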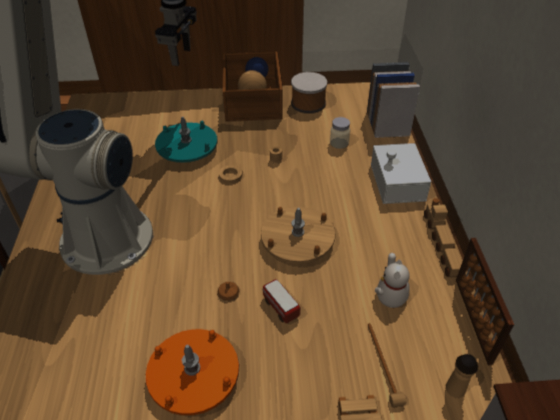

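Wooden carousel: top (281,190), side (298,230). The teal one (131,307) and the orange one (416,278) are look-alikes, because the task wants the wooden one. Hub candidates: the small upright sleeve at top (160,206) / side (276,155), the flat ring at (185,256), and the top at (337,254). The sleeve fits, as it is narrow, tall and maple. I'll confirm it in an enlarged crop.

```bash
cat > h.py <<'E'
import numpy as np,cv2
from plant import *
def ray(n,u,v):
    c=camera_model(n);R,t=np.array(c["R"]),np.array(c["t"])
    return -R.T@t, R.T@np.linalg.inv(c["intrinsics"])@np.array([u,v,1.])
def plane(n,u,v,z):
    o,d=ray(n,u,v); return o+d*(z-o[2])/d[2]
def proj(n,X):
    c=camera_model(n);p=c["intrinsics"]@(c["R"]@np.array(X,float)+c["t"]);return p[:2]/p[2]
def two(a,b):
    (o1,d1),(o2,d2)=ray("top",*a),ray("side",*b)
    s=np.linalg.lstsq(np.c_[d1,-d2],o2-o1,rcond=None)[0]
    p,q=o1+d1*s[0],o2+d2*s[1]; return (p+q)/2,np.linalg.norm(p-q)
E
python3 - <<'E'
from h import *
T,S=cv2.imread("pics/top0.png"),cv2.imread("pics/side0.png")
def cr(I,x,y,h=25,s=8): return cv2.convertScaleAbs(cv2.resize(I[y-h:y+h,x-h:x+h],(300,300),interpolation=cv2.INTER_CUBIC),alpha=1.6)
cv2.imwrite("pics/crop.png",np.vstack([np.hstack([cr(T,160,206),cr(S,276,155)]),np.hstack([cr(T,281,190),cr(S,298,222)])]))
print(plane("top",160,205,40),plane("side",276,151,40),two((282,187),(298,209)),two((281,190),(298,230)))
E
```

```text
[482.24195352 300.68705356  40.        ] [484.82443755 300.18193998  40.        ] (array([518.24393765, -46.07025765, 121.11334016]), np.float64(3.2621867481938724)) (array([519.47253812, -46.17287389,  42.54646656]), np.float64(3.760669280742929))
```

View pics/crop.png

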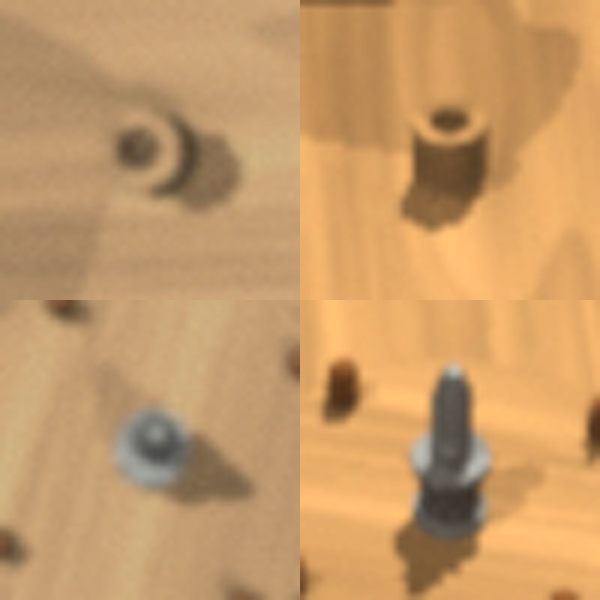

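The crop confirms the hollow upright sleeve (top bore ≈ (158,206), side bore ≈ (276,150)) and the bare steel spindle on the wooden disc (tip: top ≈ (282,187), side ≈ (298.4,208.7)). Next I refine both with masks and compute the moves.

```bash
python3 - <<'E'
from h import *
from scipy.spatial.transform import Rotation as Ro
T,S=cv2.imread("pics/top0.png"),cv2.imread("pics/side0.png")
def blob(I,f,x,y,h):
    c=I[y-h:y+h,x-h:x+h]; m=f(cv2.cvtColor(c,cv2.COLOR_BGR2HSV).astype(int)).astype(np.uint8)
    n,l,st,ce=cv2.connectedComponentsWithStats(m)
    k=1+np.argmin(np.hypot(*(ce[1:]-h).T)) ; return ce[k]+[x-h,y-h],st[k]
bt=blob(T,lambda c:c[...,2]<c[...,2].max()*.62,158,206,6);bs=blob(S,lambda c:c[...,2]<c[...,2].max()*.6,276,150,4)
gt=blob(T,lambda c:c[...,1]<75,281,189,14);gs=blob(S,lambda c:c[...,1]<75,298,222,22)
print(bt,bs,gt,gs)
print("bore",plane("top",*bt[0],36),plane("top",158,206,38),plane("side",276,150.3,38),two((158,206),(276,150.3)))
print("tip",plane("top",282,186.8,122),plane("side",298.3,208.5,123)," flange",plane("top",281.2,189.5,72),plane("side",298.2,223.7,72),two((282,186.8),(298.3,208.5)))
o=get_obs();w,x,y,z=o["eef_rot"];print(Ro.from_quat([x,y,z,w]).as_matrix().round(4))
E
```

```text
(array([156.9047619 , 205.57142857]), array([ 3,  3,  5,  6, 21], dtype=int32)) (array([275.30769231, 149.76923077]), array([ 1,  3,  6,  3, 13], dtype=int32)) (array([281.02702703, 189.30405405]), array([  8,   8,  13,  14, 148], dtype=int32)) (array([297.63913043, 224.17826087]), array([ 16,   8,  13,  29, 230], dtype=int32))
bore [481.13456484 310.54134603  36.        ] [479.66827276 306.89379055  38.        ] [485.19730143 306.23987578  38.        ] (array([482.51520725, 307.26465089,  36.94370211]), np.float64(5.503495505785938))
tip [517.03283074 -46.05202702 122.        ] [520.61007014 -46.00301584 123.        ]  flange [515.59449267 -45.6524383   72.        ] [520.85940125 -51.0018519   72.        ] (array([518.78740809, -46.01641178, 122.77666692]), np.float64(3.672684970361995))
[[-9.502e-01  3.115e-01 -4.000e-04]
 [ 3.115e-01  9.502e-01 -1.200e-03]
 [ 0.000e+00 -1.200e-03 -1.000e+00]]
```

```bash
python3 -m jog '{"xyz":[[-3.6,-1.8,0],[-7.2,-3.6,0],[-10.9,-5.5,0],[-14.5,-7.3,0],[-18.1,-9.1,0],[-21.8,-11,0],[-25.4,-12.8,0],[-29,-14.6,0],[-32.7,-16.4,0],[-36.3,-18.3,0]],"rotation":[[0,0,0],[0,0,0],[0,0,0],[0,0,0],[0,0,0],[0,0,0],[0,0,0],[0,0,0],[0,0,0],[0,0,0]],"hand":[100,100,100,100,100,100,100,100,100,100]}'; python3 -c "
from plant import *
print(get_obs()['ee_pos'])"
```

```text
clock: 0.93
ee_pos: [483.7, 305.2, 214.4]
eef_rot: [-0.0, 0.158, 0.987, -0.0]
force: [0.5, 0.1, 0.4]
width: 92.0
finger_force: 0.0
[483.73311475 305.21762332 214.44511044]
```

```bash
python3 -m jog '{"xyz":[[0,0,3],[0,0,6],[0,0,9],[0,0,12],[0,0,15],[0,0,17],[0,0,18.5],[0,0,19.5],[0,0,20.3],[0,0,20.3]],"rotation":[[0,0,0],[0,0,0],[0,0,0],[0,0,0],[0,0,0],[0,0,0],[0,0,0],[0,0,0],[0,0,0],[0,0,0]],"hand":[100,100,100,100,100,100,100,100,100,100]}'; python3 - <<'E'
from h import *
T,S=get_image("top"),get_image("side")
def cr(I,x,y,h=35): return cv2.convertScaleAbs(cv2.resize(I[y-h:y+h,x-h:x+h],(400,400),interpolation=cv2.INTER_CUBIC),alpha=1.6)
cv2.imwrite("pics/c2.png",np.hstack([cr(T,160,206),cr(S,276,155)]))
print(proj("side",get_obs()["ee_pos"]))
E
```

```text
clock: 1.77
ee_pos: [481.9, 306.5, 10.3]
eef_rot: [-0.001, 0.158, 0.987, -0.001]
force: [-0.5, -0.8, -0.4]
width: 92.2
finger_force: 0.0
[275.3451361  156.64379577]
```

View pics/c2.png

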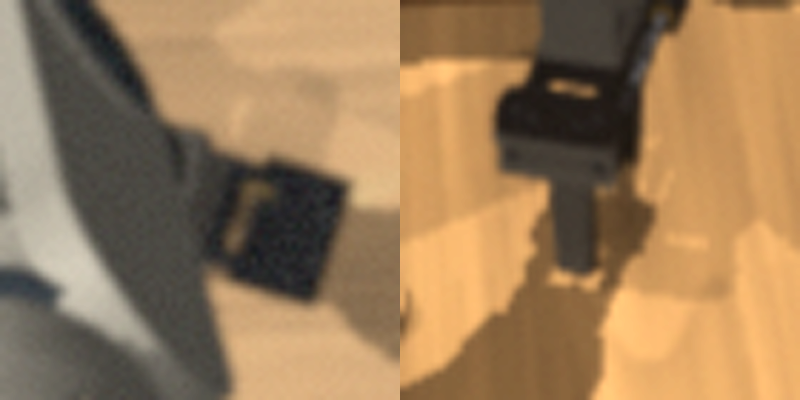

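Side shows the near finger in front of the hub at about (272,168), with the hub between the fingers. Closing.

```bash
python3 -m jog '{"xyz":[[0,0,0],[0,0,0],[0,0,0],[0,0,0],[0,0,0],[0,0,0],[0,0,0],[0,0,0],[0,0,0],[0,0,0]],"rotation":[[0,0,0],[0,0,0],[0,0,0],[0,0,0],[0,0,0],[0,0,0],[0,0,0],[0,0,0],[0,0,0],[0,0,0]],"hand":[30,30,30,30,30,30,30,30,30,30]}'
```

```text
clock: 2.7
ee_pos: [482.6, 306.9, 11.6]
eef_rot: [-0.0, 0.158, 0.987, -0.0]
force: [0.2, 0.3, 0.9]
width: 39.9
finger_force: 30.0
```

```bash
python3 -m jog '{"xyz":[[0,0,-0.8],[0,0,-2],[0,0,-4],[0,0,-6.5],[0,0,-9],[0,0,-11.5],[0,0,-14],[0,0,-15.5],[0,0,-16],[0,0,-16]],"rotation":[[0,0,0],[0,0,0],[0,0,0],[0,0,0],[0,0,0],[0,0,0],[0,0,0],[0,0,0],[0,0,0],[0,0,0]],"hand":[30,30,30,30,30,30,30,30,30,30]}'; python3 - <<'E'
from h import *
o=get_obs();p=o["ee_pos"];d=np.array([519,-46,0])-p
print(p,-.9502*d[0]+.3115*d[1],.3115*d[0]+.9502*d[1],o["width"],o["force"])
E
```

```text
clock: 3.53
ee_pos: [483.4, 307.4, 173.7]
eef_rot: [0.001, 0.158, 0.987, 0.001]
force: [0.7, -0.1, -0.5]
width: 39.6
finger_force: 30.0
[483.37553661 307.40635224 173.72093232] -143.93644383673515 -324.70969554907555 39.616152843290834 [ 0.68623381 -0.06335259 -0.50205622]
```

```bash
python3 -m jog '{"xyz":[[-1,-2.2,0],[-2.5,-5.6,0],[-4,-9,0],[-5.6,-12.6,0],[-7.2,-16.2,0],[-8.8,-19.8,0],[-10.4,-23.4,0],[-12,-27,0],[-13.4,-30.2,0],[-14.4,-32.4,0]],"rotation":[[0,0,0],[0,0,0],[0,0,0],[0,0,0],[0,0,0],[0,0,0],[0,0,0],[0,0,0],[0,0,0],[0,0,0]],"hand":[30,30,30,30,30,30,30,30,30,30]}'; python3 - <<'E'
from h import *
S=get_image("side");T=get_image("top")
p=np.mean([get_obs()["ee_pos"] for _ in range(5)],0);print(p)
print(proj("side",p+[0,0,-11]),proj("side",p+[0,0,29]),proj("side",[519,-46,124]),proj("top",p))
def cr(I,x,y,h=30): return cv2.convertScaleAbs(cv2.resize(I[y-h:y+h,x-h:x+h],(400,400),interpolation=cv2.INTER_CUBIC),alpha=1.8)
cv2.imwrite("pics/c3.png",np.hstack([cr(T,282,187),cr(S,298,200)]))
cv2.imwrite("pics/s3.png",S)
E
```

```text
clock: 4.37
ee_pos: [517.5, -48.7, 170.4]
eef_rot: [-0.001, 0.158, 0.987, -0.0]
force: [-0.1, 0.2, -0.8]
width: 39.5
finger_force: 30.0
[517.94472904 -48.9276138  170.46179784]
[297.63367809 199.00157366] [297.93182362 187.19143434] [297.68293651 208.25320501] [283.82262951 184.09949735]
```

View pics/c3.png

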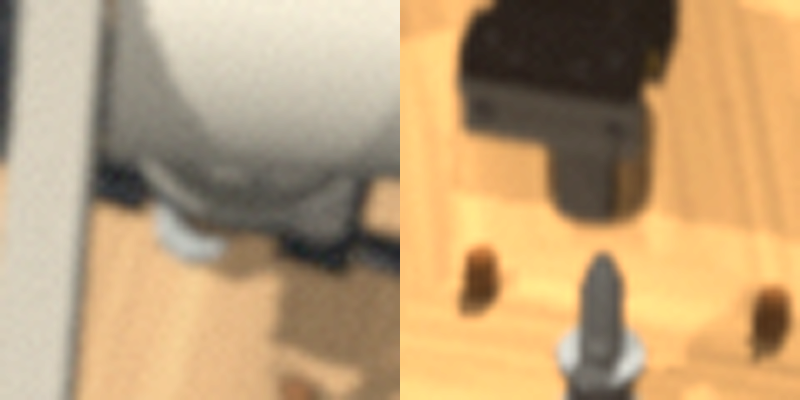

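Side crop: hub bottom rim centred at crop x ≈ 600, lowest at y ≈ 222. Spindle tip at (601,252), flange centred near x ≈ 601. So it is aligned laterally within 1 mm. Next I check depth with sub-pixel edges.

```bash
python3 - <<'E'
from h import *
S=cv2.imread("pics/s3.png").astype(float)
r=S[...,2]
print("col profile 294-303, rows 198-212");
print(r[198:214,294:303].astype(int))
print("rows hub",r[196:200,284:312].astype(int)); print("rows spindle",r[214:218,290:306].astype(int))
a=np.linspace(0,6.283,721);C=np.c_[np.cos(a),np.sin(a),0*a]
for y in(-50,-48,-46,-44):
  P=np.array([proj("side",[518,y,160.]+20*c) for c in C]); Q=np.array([proj("side",[519,y,124.]+4*c) for c in C]); F=np.array([proj("side",[519,y,72.]+18*c) for c in C])
  print(y,"hub low",P[:,1].max(),P[:,0].max(),"tip top",Q[:,1].min(),"flange low",F[:,1].max(),F[:,0].min(),F[:,0].max())
print(r[224:236,294:303].astype(int))
E
```

```text
col profile 294-303, rows 198-212
[[ 46  47  45  44  42  39  45  61  63]
 [ 46  47  47  45  42  38  47  60  61]
 [ 47  47  46  45  42  37  47  60  60]
 [ 49  48  47  47  43  41  52  64  67]
 [ 66  59  57  54  52  55  67  78  87]
 [104  94  89  86  84  87  98 106 117]
 [134 129 126 124 123 125 130 134 137]
 [146 144 144 144 145 145 144 144 143]
 [149 149 149 149 148 149 148 148 146]
 [155 155 149 136 128 135 149 152 150]
 [158 156 138  98  80 100 138 154 154]
 [159 149 116  70  61  71 115 153 157]
 [158 137  86  63  62  61  93 140 157]
 [155 122  67  60  61  58  71 117 156]
 [146 100  62  59  60  57  58 103 155]
 [142  81  60  59  59  56  57  99 150]]
rows hub [[132 132 131 131 130 116  76  54  46  46  47  46  43  44  42  39  47  63
   62  60  59  83 122 134 132 127 126 128]
 [133 133 131 131 132 117  79  55  47  47  46  46  44  43  41  38  46  63
   63  60  60  87 126 135 132 127 125 129]
 [135 133 132 131 132 119  84  57  47  46  46  47  45  44  42  39  45  61
   63  60  64  92 128 135 132 127 126 129]
 [136 134 133 133 134 124  94  66  48  46  46  47  47  45  42  38  47  60
   61  60  69 102 133 135 132 128 125 128]]
rows spindle [[167 167 168 166 142  80  59  58  59  56  57 100 154 165 166 166]
 [159 162 164 163 139  80  58  57  58  56  58 108 163 168 168 169]
 [151 153 155 154 133  77  58  57  56  55  57 107 161 166 167 168]
 [147 147 147 145 124  75  58  57  57  54  56 104 155 161 163 165]]
-50 hub low 204.65205690996885 305.6543055167517 tip top 208.25018181835205 flange low 228.42733454583984 290.615620251047 304.30687359927424Traceback (most recent call last):
  File "<stdin>", line 9, in <module>
  File "h.py", line 9, in proj
    c=camera_model(n);p=c["intrinsics"]@(c["R"]@np.array(X,float)+c["t"]);return p[:2]/p[2]
ValueError: time passes only in moves, steps and waits
```

```bash
python3 - <<'E'
import h
from h import *
cm={n:camera_model(n) for n in("top","side")}; h.camera_model=lambda n:cm[n]
S=cv2.imread("pics/s3.png").astype(float)[...,2];S0=cv2.imread("pics/side0.png").astype(float)[...,2];T0=cv2.imread("pics/top0.png")
a=np.linspace(0,6.283,361);C=np.c_[np.cos(a),np.sin(a),0*a]
def ext(n,c,r): P=np.array([proj(n,np.array(c,float)+r*k) for k in C]); return np.r_[P.min(0),P.max(0)].round(2)
for y in(-50,-46):print(y,"hubbot",ext("side",[518,y,160],20),"tip",ext("side",[519,y,124],4),"flange",ext("side",[519,y,72],18),"top flange",ext("top",[518,y,72],18))
for y in(305,309):print(y,"hub side top rim",ext("side",[482,y,40],20),"top",ext("top",[482,y,40],20))
print("flange cols side");print(S[214:234,290:307].astype(int))
print("hub0 side");print(S0[142:154,276:278].astype(int).T, S0[150,264:288].astype(int))
s=cv2.cvtColor(T0,cv2.COLOR_BGR2HSV)[...,1]
print("top flange sat row 189-191",s[189:193,272:291],"col 281",s[178:200,281]);
E
```

```text
-50 hubbot [289.75 193.74 305.65 204.65] tip [296.27 208.25 299.39 210.44] flange [290.62 218.59 304.31 228.43] top flange [276.32 182.26 289.12 194.99]
-46 hubbot [289.62 192.67 305.49 203.54] tip [296.12 207.17 299.24 209.34] flange [290.49 217.52 304.15 227.32] top flange [274.9  182.29 287.7  195.02]
305 hub side top rim [268.62 146.16 281.38 154.09] top [151.41 198.15 165.54 212.11]
309 hub side top rim [268.55 145.38 281.29 153.28] top [150.   198.18 164.12 212.14]
flange cols side
[[167 167 168 166 142  80  59  58  59  56  57 100 154 165 166 166 164]
 [159 162 164 163 139  80  58  57  58  56  58 108 163 168 168 169 167]
 [151 153 155 154 133  77  58  57  56  55  57 107 161 166 167 168 168]
 [147 147 147 145 124  75  58  57  57  54  56 104 155 161 163 165 165]
 [153 152 150 144 119  71  57  56  57  53  54  93 141 151 156 158 160]
 [155 154 149 138 110  69  57  56  55  52  52  80 120 137 147 150 153]
 [151 148 138 125 104  67  59  58  58  54  51  72 105 121 140 148 148]
 [146 138 128 122 103  65  63  64  61  55  53  74 101 113 131 147 149]
 [143 130 125 121 103  65  62  65  62  
[... 776 characters left out ...]
 46  44  43  51  73  99 125 141 145]]
hub0 side
[[135 135 135 135 129 114  87  66  61  77 112 121]
 [131 132 134 133 127 114  93  66  64  90 125 119]] [114 119 124 130 131 132 141 144 119  74  62  63  61  64  82 118 139 134
 123 124 122 119 118 119]
top flange sat row 189-191 [[104 102  84  50  20   6  10  12  14   5  14  10   5  18  20  50  84 102
  101]
 [104 105  86  50  22   8   9   8   9  10  11  11   5   9  20  54  84 107
  104]
 [107 103  88  53  19  13  11   9   7   9  14  10   9  12  27  62  88 106
  107]
 [104 105  97  68  30  10   8   8  11  10  10   7  14  11  43  80  97 105
  108]] col 281 [104 100 100 107  87  50  16  10   9  12   7   5  10   9  10  13  10  20
  66  95  98 102]
```

```bash
python3 -m jog '{"xyz":[[-0.2,0.1,0],[-0.2,0.1,0.5],[-0.2,0.1,1.2],[-0.2,0.1,2],[-0.2,0.1,2.8],[-0.2,0.1,3.5],[-0.2,0.1,4],[-0.2,0.1,4.4],[-0.2,0.1,4.6],[-0.2,0.1,4.6]],"rotation":[[0,0,0],[0,0,0],[0,0,0],[0,0,0],[0,0,0],[0,0,0],[0,0,0],[0,0,0],[0,0,0],[0,0,0]],"hand":[30,30,30,30,30,30,30,30,30,30]}'; python3 - <<'E'
from h import *
S=get_image("side")
print(get_obs()["ee_pos"],get_obs()["force"])
I=S[175:250,253:343]
cv2.imwrite("pics/c4.png",cv2.convertScaleAbs(cv2.resize(I,(720,600),interpolation=cv2.INTER_CUBIC),alpha=1.8))
E
```

```text
clock: 5.3
ee_pos: [520.5, -45.5, 125.1]
eef_rot: [-0.0, 0.158, 0.987, -0.0]
force: [-0.6, 0.7, -0.5]
width: 39.7
finger_force: 30.0
[520.72154174 -45.48821531 125.49379447] [ 0.401831   -1.17296177 -1.70737064]
```

View pics/c4.png

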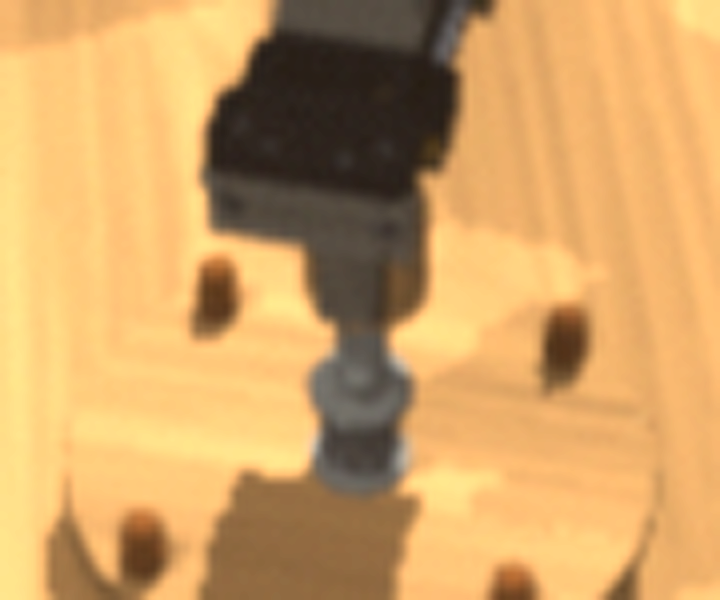

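The hub is over the tip with almost no force. Hub centre is at x≈361 and spindle at 362 in the crop. Lowering onto the full diameter.

```bash
python3 -m jog '{"xyz":[[0,0,0.2],[0,0,0.4],[0,0,0.6],[0,0,0.7],[0,0,0.8],[0,0,0.9],[0,0,1],[0,0,1],[0,0,1],[0,0,1]],"rotation":[[0,0,0],[0,0,0],[0,0,0],[0,0,0],[0,0,0],[0,0,0],[0,0,0],[0,0,0],[0,0,0],[0,0,0]],"hand":[30,30,30,30,30,30,30,30,30,30]}'; python3 -c "
from plant import *
o=get_obs();print(o['ee_pos'],o['force'],o['wrist_torque'])"
```

```text
clock: 6.18
ee_pos: [520.8, -45.5, 115.6]
eef_rot: [0.0, 0.158, 0.987, -0.0]
force: [0.1, -0.1, -1.0]
width: 39.9
finger_force: 30.0
[520.76826413 -45.50166578 115.61572568] [ 0.14957829 -0.09105814 -1.03993558] [-0.01287732 -0.03698838  0.04066673]
```

```bash
python3 -m jog '{"xyz":[[0,0,0.2],[0,0,0.4],[0,0,0.6],[0,0,0.8],[0,0,1],[0,0,1.1],[0,0,1.2],[0,0,1.2],[0,0,1.2],[0,0,1.2]],"rotation":[[0,0,0],[0,0,0],[0,0,0],[0,0,0],[0,0,0],[0,0,0],[0,0,0],[0,0,0],[0,0,0],[0,0,0]],"hand":[30,30,30,30,30,30,30,30,30,30]}'; python3 -c "
from plant import *
o=get_obs();print(o['ee_pos'],o['force'],o['wrist_torque'])"
```

```text
clock: 7.02
ee_pos: [520.8, -45.5, 103.7]
eef_rot: [0.0, 0.158, 0.987, -0.0]
force: [0.5, -0.2, -0.9]
width: 39.9
finger_force: 30.0
[520.78650944 -45.49135717 103.66409097] [ 0.52322035 -0.17296481 -0.93512441] [0.06524448 0.00609916 0.01642929]
```

```bash
python3 -m jog '{"xyz":[[0,0,0.2],[0,0,0.4],[0,0,0.6],[0,0,0.8],[0,0,1],[0,0,1.1],[0,0,1.2],[0,0,1.2],[0,0,1.2],[0,0,1.2]],"rotation":[[0,0,0],[0,0,0],[0,0,0],[0,0,0],[0,0,0],[0,0,0],[0,0,0],[0,0,0],[0,0,0],[0,0,0]],"hand":[30,30,30,30,30,30,30,30,30,30]}'; python3 -c "
from plant import *
o=get_obs();print(o['ee_pos'],o['force'],o['wrist_torque'])"
```

```text
clock: 7.85
ee_pos: [520.7, -45.5, 91.7]
eef_rot: [-0.0, 0.158, 0.987, -0.0]
force: [-1.0, -1.4, 1.6]
width: 40.0
finger_force: 30.0
[520.73689246 -45.54643022  91.66267605] [-1.04718015 -1.3834695   1.5831441 ] [-0.22802372  0.19999369  0.01756062]
```

```bash
python3 -m jog '{"xyz":[[0,0,0.1],[0,0,0.2],[0,0,0.3],[0,0,0.4],[0,0,0.5],[0,0,0.6],[0,0,0.6],[0,0,0.6],[0,0,0.6],[0,0,0.6]],"rotation":[[0,0,0],[0,0,0],[0,0,0],[0,0,0],[0,0,0],[0,0,0],[0,0,0],[0,0,0],[0,0,0],[0,0,0]],"hand":[30,30,30,30,30,30,30,30,30,30]}'; python3 -c "
from plant import *
o=get_obs();print(o['ee_pos'],o['force'],o['wrist_torque'])"
```

```text
clock: 8.68
ee_pos: [520.8, -45.5, 85.7]
eef_rot: [0.0, 0.158, 0.987, -0.0]
force: [-1.1, -1.3, 5.7]
width: 39.8
finger_force: 30.0
[520.82027748 -45.53884011  85.65146591] [-1.12018262 -1.29827354  5.73220391] [-0.31305352  0.37603056 -0.0445801 ]
```

```bash
python3 -m jog '{"xyz":[[0,0,0.05],[0,0,0.1],[0,0,0.15],[0,0,0.2],[0,0,0.25],[0,0,0.3],[0,0,0.3],[0,0,0.3],[0,0,0.3],[0,0,0.3]],"rotation":[[0,0,0],[0,0,0],[0,0,0],[0,0,0],[0,0,0],[0,0,0],[0,0,0],[0,0,0],[0,0,0],[0,0,0]],"hand":[30,30,30,30,30,30,30,30,30,30]}'; python3 -c "
from plant import *
o=get_obs();print(o['ee_pos'],o['force'],o['wrist_torque'])"
```

```text
clock: 9.52
ee_pos: [520.9, -45.6, 82.8]
eef_rot: [0.0, 0.158, 0.987, -0.0]
force: [-2.5, -2.0, 6.8]
width: 39.7
finger_force: 30.0
[520.85297169 -45.58915386  82.79170239] [-2.5283666  -2.01585459  6.76959234] [-0.39600565  0.37007052 -0.0132936 ]
```

```bash
python3 -m jog '{"xyz":[[0.02,-0.03,0],[0.04,-0.07,0.05],[0.04,-0.07,0.1],[0.04,-0.07,0.15],[0.04,-0.07,0.2],[0.04,-0.07,0.25],[0.04,-0.07,0.3],[0.04,-0.07,0.3],[0.04,-0.07,0.3],[0.04,-0.07,0.3]],"rotation":[[0,0,0],[0,0,0],[0,0,0],[0,0,0],[0,0,0],[0,0,0],[0,0,0],[0,0,0],[0,0,0],[0,0,0]],"hand":[30,30,30,30,30,30,30,30,30,30]}'; python3 -c "
from plant import *
o=get_obs();print(o['ee_pos'],o['force'],o['wrist_torque'])"
```

```text
clock: 10.35
ee_pos: [520.8, -45.8, 80.1]
eef_rot: [0.001, 0.158, 0.987, 0.0]
force: [-0.7, 0.9, 8.3]
width: 39.7
finger_force: 30.0
[520.76221463 -45.84263377  80.0513814 ] [-0.67861182  0.8591299   8.27661274] [ 0.04483457  0.28495669 -0.01755133]
```

```bash
python3 -m jog '{"xyz":[[0,0,0.05],[0,0,0.1],[0,0,0.15],[0,0,0.2],[0,0,0.25],[0,0,0.25],[0,0,0.25],[0,0,0.25],[0,0,0.25],[0,0,0.25]],"rotation":[[0,0,0],[0,0,0],[0,0,0],[0,0,0],[0,0,0],[0,0,0],[0,0,0],[0,0,0],[0,0,0],[0,0,0]],"hand":[30,30,30,30,30,30,30,30,30,30]}'; python3 -c "
from plant import *
o=get_obs();print(o['ee_pos'],o['force'],o['wrist_torque'])"
```

```text
clock: 11.18
ee_pos: [520.8, -45.8, 77.7]
eef_rot: [0.001, 0.158, 0.987, 0.0]
force: [-2.6, 0.9, 8.0]
width: 39.9
finger_force: 30.0
[520.81941658 -45.8434965   77.67778212] [-2.58921785  0.92112954  7.97196387] [ 0.0214087   0.38091185 -0.02676337]
```

```bash
python3 -m jog '{"xyz":[[0.03,0,0.05],[0.05,0,0.1],[0.05,0,0.15],[0.05,0,0.2],[0.05,0,0.2],[0.05,0,0.2],[0.05,0,0.2],[0.05,0,0.2],[0.05,0,0.2],[0.05,0,0.2]],"rotation":[[0,0,0],[0,0,0],[0,0,0],[0,0,0],[0,0,0],[0,0,0],[0,0,0],[0,0,0],[0,0,0],[0,0,0]],"hand":[30,30,30,30,30,30,30,30,30,30]}'; python3 -c "
from plant import *
o=get_obs();print(o['ee_pos'],o['force'],o['wrist_torque'])"
```

```text
clock: 12.02
ee_pos: [520.7, -45.7, 75.9]
eef_rot: [0.001, 0.158, 0.987, 0.0]
force: [-0.8, -0.1, 10.2]
width: 39.9
finger_force: 30.0
[520.67577958 -45.71762112  75.85139749] [-0.81253079 -0.13974642 10.23254432] [ 0.00303176  0.27236826 -0.00200402]
```

```bash
python3 -m jog '{"xyz":[[0,0,0.04],[0,0,0.08],[0,0,0.12],[0,0,0.16],[0,0,0.2],[0,0,0.2],[0,0,0.2],[0,0,0.2],[0,0,0.2],[0,0,0.2]],"rotation":[[0,0,0],[0,0,0],[0,0,0],[0,0,0],[0,0,0],[0,0,0],[0,0,0],[0,0,0],[0,0,0],[0,0,0]],"hand":[30,30,30,30,30,30,30,30,30,30]}'; python3 -c "
from plant import *
o=get_obs();print(o['ee_pos'],o['force'],o['wrist_torque'])"
```

```text
clock: 12.85
ee_pos: [520.5, -45.8, 73.3]
eef_rot: [0.001, 0.158, 0.987, 0.0]
force: [1.7, 1.1, 5.6]
width: 39.7
finger_force: 30.0
[520.45684285 -45.76504096  73.33861041] [1.72777803 1.06366872 5.58503835] [ 0.26148361 -0.5195297  -0.01569942]
```

Clicked: the push fell from 11 N to 6.5 N, matching a seated hub at -10 mm. Now tugging up to about +4 mm.

```bash
python3 -m jog '{"xyz":[[0,0,0],[0,0,-0.2],[0,0,-0.4],[0,0,-0.6],[0,0,-0.8],[0,0,-1],[0,0,-1],[0,0,-1],[0,0,-1],[0,0,-1]],"rotation":[[0,0,0],[0,0,0],[0,0,0],[0,0,0],[0,0,0],[0,0,0],[0,0,0],[0,0,0],[0,0,0],[0,0,0]],"hand":[30,30,30,30,30,30,30,30,30,30]}'; python3 - <<'E'
from plant import *
import cv2
o=get_obs();print(o['ee_pos'],o['force'],o['wrist_torque']); cv2.imwrite("pics/s5.png",get_image("side"))
E
```

```text
clock: 13.68
ee_pos: [519.1, -45.8, 82.8]
eef_rot: [-0.001, 0.158, 0.987, -0.0]
force: [0.1, 0.9, -0.0]
width: 39.5
finger_force: 30.0
[519.13728873 -45.84555313  82.80199352] [ 0.07047442  0.91937425 -0.03945952] [ 0.19955518 -0.0664701   0.0412809 ]
```

```bash
python3 -m jog '{"xyz":[[0,0,-0.1],[0,0,-0.2],[0,0,-0.3],[0,0,-0.4],[0,0,-0.45],[0,0,-0.45],[0,0,-0.45],[0,0,-0.45],[0,0,-0.45],[0,0,-0.45]],"rotation":[[0,0,0],[0,0,0],[0,0,0],[0,0,0],[0,0,0],[0,0,0],[0,0,0],[0,0,0],[0,0,0],[0,0,0]],"hand":[30,30,30,30,30,30,30,30,30,30]}'; python3 - <<'E'
from plant import *
import cv2
o=get_obs();print(o['ee_pos'],o['force'],o['wrist_torque']); cv2.imwrite("pics/s6.png",get_image("side"))
a,b=[cv2.convertScaleAbs(cv2.resize(cv2.imread(f"pics/s{i}.png")[185:260,273:323],(400,600),interpolation=cv2.INTER_CUBIC),alpha=1.8) for i in(5,6)]
cv2.imwrite("pics/c6.png",cv2.hconcat([a,b]))
E
```

```text
clock: 14.57
ee_pos: [519.6, -45.8, 87.5]
eef_rot: [-0.0, 0.158, 0.987, 0.0]
force: [0.1, 1.9, -3.5]
width: 39.8
finger_force: 30.0
[519.55996006 -45.8196166   87.51198862] [ 0.11874052  1.9443094  -3.52831717] [ 0.31472446  0.0802659  -0.04555957]
```

View pics/c6.png

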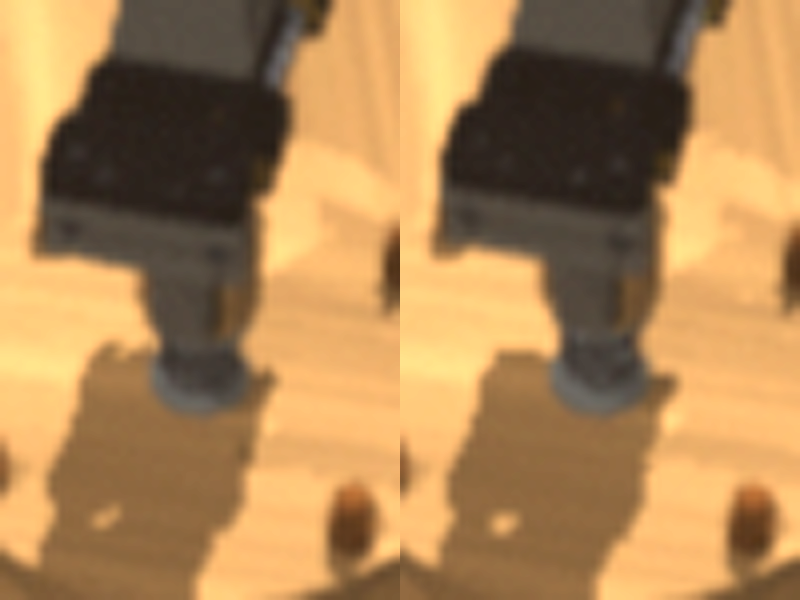

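Both crops show the hub directly on the flange (about (200,350) and (600,345)). The right one is raised, with a pull of about 2.6 N, so the spindle is at about +4 mm. Hold briefly, then lower to rest.

```bash
python3 -m jog '{"xyz":[[0,0,0],[0,0,0],[0,0,0],[0,0,0.1],[0,0,0.2],[0,0,0.3],[0,0,0.4],[0,0,0.5],[0,0,0.55],[0,0,0.55]],"rotation":[[0,0,0],[0,0,0],[0,0,0],[0,0,0],[0,0,0],[0,0,0],[0,0,0],[0,0,0],[0,0,0],[0,0,0]],"hand":[30,30,30,30,30,30,30,30,30,30]}' && python3 -m jog '{"xyz":[[0,0,0],[0,0,0],[0,0,0],[0,0,0],[0,0,0],[0,0,0],[0,0,0],[0,0,0],[0,0,0],[0,0,0]],"rotation":[[0,0,0],[0,0,0],[0,0,0],[0,0,0],[0,0,0],[0,0,0],[0,0,0],[0,0,0],[0,0,0],[0,0,0]],"hand":[45,50,55,60,70,80,90,100,100,100]}'
```

```text
clock: 15.45
ee_pos: [519.9, -45.9, 82.1]
eef_rot: [0.0, 0.158, 0.987, -0.0]
force: [0.2, 0.5, -0.6]
width: 39.5
finger_force: 30.0
clock: 16.28
ee_pos: [519.6, -45.9, 82.1]
eef_rot: [-0.0, 0.158, 0.987, -0.0]
force: [-0.3, -0.1, 0.2]
width: 91.0
finger_force: 0.0
```

```bash
python3 -m jog '{"xyz":[[0,0,-0.5],[0,0,-1.5],[0,0,-3],[0,0,-5],[0,0,-7],[0,0,-9],[0,0,-11],[0,0,-13],[0,0,-14],[0,0,-14]],"rotation":[[0,0,0],[0,0,0],[0,0,0],[0,0,0],[0,0,0],[0,0,0],[0,0,0],[0,0,0],[0,0,0],[0,0,0]],"hand":[100,100,100,100,100,100,100,100,100,100]}'; python3 - <<'E'
from plant import *
import cv2
S=get_image("side")
cv2.imwrite("pics/c7.png",cv2.convertScaleAbs(cv2.resize(S[175:250,253:343],(720,600),interpolation=cv2.INTER_CUBIC),alpha=1.8))
E
```

```text
clock: 17.12
ee_pos: [521.2, -46.0, 225.0]
eef_rot: [0.002, 0.158, 0.987, 0.0]
force: [-1.0, -0.6, -0.3]
width: 91.8
finger_force: 0.0
```

View pics/c7.png

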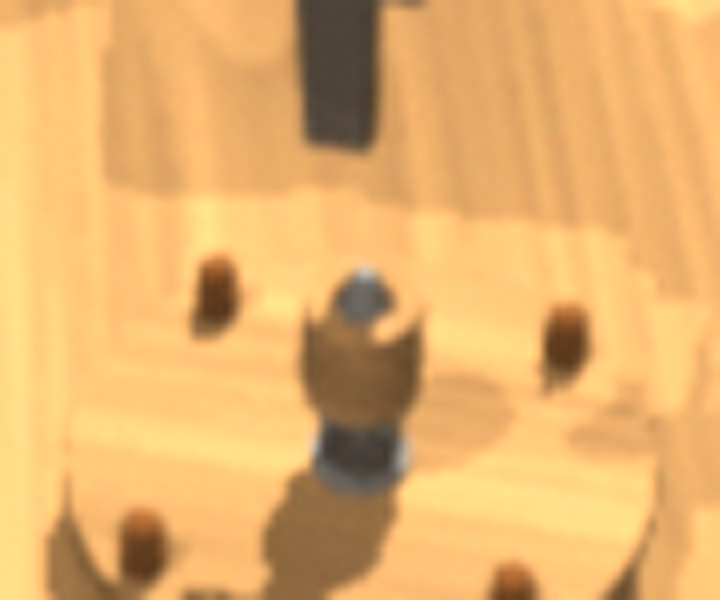

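The hub sits upright on the flange at (362,350) with the tip showing through at (362,285). The gripper is clear above it.

```bash
python3 -c "
from plant import *
print(finish_job())"
```

```text
the job is handed in; nothing more can be done
None
```

The hub clicked home on the wooden carousel's spindle, lifted it about 4 mm in the tug test, settled and was released; I handed the job in at about 17 s of the 64 s allowed, and no verdict was returned.

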